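# Find the rattling spares tin and hold it out

### The job

Working from the left pocket to the right, lift each of the three spares tins out of the tray, shake it briskly back and forth several times in the air and set it back flat in its pocket. One tin rattles: when all three have been shaken, hold that one out level over the round rubber mat, about a hand's width (10 cm or so) above it, and finish holding it there still, with the two quiet tins seated flat and square in the tray's pockets (if the rattling tin is the last, it need not be set back first). Leave everything else on the table where it stands.

Things in the scene. Friction and masses are not known exactly. Their poses are not given: they have to be found in the camera images.
- tin_a: sealed steel tin, one of three alike: 56 (x) x 100 (y) x 54 high, 0.17 to 0.50 kg, starting in any pocket, y along the row. Origin: centre of underside. In one tin a 145 g steel ball (loose_ball), 33 dia, rolls free (57 along y, 13 across): shaken briskly along y it knocks on the ends and rests off-centre towards the side of the last stroke. In the others all is packed fast. Weight does not tell
- tin_b: sealed steel tin, one of three alike: 56 (x) x 100 (y) x 54 high, 0.17 to 0.50 kg, starting in any pocket, y along the row. Origin: centre of underside. In one tin a 145 g steel ball (loose_ball), 33 dia, rolls free (57 along y, 13 across): shaken briskly along y it knocks on the ends and rests off-centre towards the side of the last stroke. In the others all is packed fast. Weight does not tell
- tin_c: sealed steel tin, one of three alike: 56 (x) x 100 (y) x 54 high, 0.17 to 0.50 kg, starting in any pocket, y along the row. Origin: centre of underside. In one tin a 145 g steel ball (loose_ball), 33 dia, rolls free (57 along y, 13 across): shaken briskly along y it knocks on the ends and rests off-centre towards the side of the last stroke. In the others all is packed fast. Weight does not tell
- tray: fixed wooden tray, 82 (x) x 388 (y), row of three pockets 128 apart along y; x points away from the robot, y to its left. Floor 4 thick; pockets 64 x 108 inside (4 clearance around a tin), rims 8 thick, tops 14 above the table, with a 52 wide finger gap mid each long side. Origin: centre of underside, on the table
- pocket_left (a point): centre of the floor of the tray's left pocket (left as seen from the robot; left is +y); axes as the tray's
- pocket_middle (a point): centre of the floor of the tray's middle pocket (middle as seen from the robot; left is +y); axes as the tray's
- pocket_right (a point): centre of the floor of the tray's right pocket (right as seen from the robot; left is +y); axes as the tray's
- mat: fixed round black rubber mat, 100 dia x 4 thick, on the table beyond the tray. Origin: centre of its underside
- ink_jar: white plastic ink jar, 60 dia x 70, black cap, standing beside the mat, its centre 90 to 107 from the mat's centre; a bystander, to be left alone. Origin: centre of its underside
- tape_roll: paper tape roll lying flat, 90 dia x 24; a bystander, to be left alone. Origin: centre of its underside
- squeegee: wooden squeegee, 30 x 200 x 95 high, standing with its rubber blade up; a bystander, to be left alone. Origin: centre of its underside
- brush_cup: grey plastic cup, 80 dia x 90; a bystander, to be left alone. Origin: centre of its underside
- hinge_clamp: steel hinge clamp, about 80 x 70 x 50 high; a bystander, to be left alone. Origin: centre of its underside
- ink_can: steel ink can, 80 dia x 100; a bystander, to be left alone. Origin: centre of its underside
Mind the look-alikes: they are no part of the job. Leave any orange look-alike of the tin_a alone.

How it is judged (in metres and radians):
On the way, in this order (a step that is already met when the one before it is completed fails the run):
1. the tin from the left pocket moves briskly in the air (distance between each of tin_a, tin_b, tin_c and pocket_left above 0.05 m and ((height (world z) of tin_a above 0.045 m and (linear speed of tin_a above 0.15 m/s or angular speed of tin_a above 1.2 rad/s)) or (height (world z) of tin_b above 0.045 m and (linear speed of tin_b above 0.15 m/s or angular speed of tin_b above 1.2 rad/s)) or (height (world z) of tin_c above 0.045 m and (linear speed of tin_c above 0.15 m/s or angular speed of tin_c above 1.2 rad/s)))).
2. it stops or turns back, still in the air (tin of the left pocket) (distance between each of tin_a, tin_b, tin_c and pocket_left above 0.05 m and ((height (world z) of tin_a above 0.045 m and linear speed of tin_a below 0.08 m/s and angular speed of tin_a below 0.6 rad/s) or (height (world z) of tin_b above 0.045 m and linear speed of tin_b below 0.08 m/s and angular speed of tin_b below 0.6 rad/s) or (height (world z) of tin_c above 0.045 m and linear speed of tin_c below 0.08 m/s and angular speed of tin_c below 0.6 rad/s))).
3. another brisk stroke (tin of the left pocket) (all of step 1).
4. the tin from the middle pocket moves briskly in the air (distance between each of tin_a, tin_b, tin_c and pocket_middle above 0.05 m and ((height (world z) of tin_a above 0.045 m and (linear speed of tin_a above 0.15 m/s or angular speed of tin_a above 1.2 rad/s)) or (height (world z) of tin_b above 0.045 m and (linear speed of tin_b above 0.15 m/s or angular speed of tin_b above 1.2 rad/s)) or (height (world z) of tin_c above 0.045 m and (linear speed of tin_c above 0.15 m/s or angular speed of tin_c above 1.2 rad/s)))).
5. it stops or turns back, still in the air (tin of the middle pocket) (distance between each of tin_a, tin_b, tin_c and pocket_middle above 0.05 m and ((height (world z) of tin_a above 0.045 m and linear speed of tin_a below 0.08 m/s and angular speed of tin_a below 0.6 rad/s) or (height (world z) of tin_b above 0.045 m and linear speed of tin_b below 0.08 m/s and angular speed of tin_b below 0.6 rad/s) or (height (world z) of tin_c above 0.045 m and linear speed of tin_c below 0.08 m/s and angular speed of tin_c below 0.6 rad/s))).
6. another brisk stroke (tin of the middle pocket) (all of step 4).
7. the tin from the right pocket moves briskly in the air (distance between each of tin_a, tin_b, tin_c and pocket_right above 0.05 m and ((height (world z) of tin_a above 0.045 m and (linear speed of tin_a above 0.15 m/s or angular speed of tin_a above 1.2 rad/s)) or (height (world z) of tin_b above 0.045 m and (linear speed of tin_b above 0.15 m/s or angular speed of tin_b above 1.2 rad/s)) or (height (world z) of tin_c above 0.045 m and (linear speed of tin_c above 0.15 m/s or angular speed of tin_c above 1.2 rad/s)))).
8. it stops or turns back, still in the air (tin of the right pocket) (distance between each of tin_a, tin_b, tin_c and pocket_right above 0.05 m and ((height (world z) of tin_a above 0.045 m and linear speed of tin_a below 0.08 m/s and angular speed of tin_a below 0.6 rad/s) or (height (world z) of tin_b above 0.045 m and linear speed of tin_b below 0.08 m/s and angular speed of tin_b below 0.6 rad/s) or (height (world z) of tin_c above 0.045 m and linear speed of tin_c below 0.08 m/s and angular speed of tin_c below 0.6 rad/s))).
9. another brisk stroke (tin of the right pocket) (all of step 7).
At the end, for the whole second after the job is handed in: The rattling tin is gripped, within 50 mm of the mat's centre in plan, underside 70 to 250 mm up, level to 0.2 rad, still; each quiet tin is released in a pocket: within 6.5 mm of its centre in plan, underside under 7.5 mm up, tilt under 0.06 rad, square to 0.16 rad (((distance between tin_a and loose_ball_c0 below 0.065 m and horizontal distance between tin_a and mat below 0.05 m and height (world z) of tin_a between 0.07 and 0.25 m and angle between tin_a's own z axis and vertical below 0.2 rad and linear speed of tin_a below 0.05 m/s and contact force between tin_a and the fingers above 0.8 N and ((horizontal distance between tin_b and pocket_left below 0.0065 m or horizontal distance between tin_b and pocket_middle below 0.0065 m or horizontal distance between tin_b and pocket_right below 0.0065 m) and height (world z) of tin_b below 0.0075 m and angle between tin_b's own z axis and vertical below 0.06 rad and angle between the y axis of tin_b and the y axis of tray, either way round below 0.16 rad and contact force between tin_b and the fingers below 0.2 N) and ((horizontal distance between tin_c and pocket_left below 0.0065 m or horizontal distance between tin_c and pocket_middle below 0.0065 m or horizontal distance between tin_c and pocket_right below 0.0065 m) and height (world z) of tin_c below 0.0075 m and angle between tin_c's own z axis and vertical below 0.06 rad and angle between the y axis of tin_c and the y axis of tray, either way round below 0.16 rad and contact force between tin_c and the fingers below 0.2 N)) or (distance between tin_b and loose_ball_c0 below 0.065 m and horizontal distance between tin_b and mat below 0.05 m and height (world z) of tin_b between 0.07 and 0.25 m and angle between tin_b's own z axis and vertical below 0.2 rad and linear speed of tin_b below 0.05 m/s and contact force between tin_b and the fingers above 0.8 N and ((horizontal distance between tin_a and pocket_left below 0.0065 m or horizontal distance between tin_a and pocket_middle below 0.0065 m or horizontal distance between tin_a and pocket_right below 0.0065 m) and height (world z) of tin_a below 0.0075 m and angle between tin_a's own z axis and vertical below 0.06 rad and angle between the y axis of tin_a and the y axis of tray, either way round below 0.16 rad and contact force between tin_a and the fingers below 0.2 N) and ((horizontal distance between tin_c and pocket_left below 0.0065 m or horizontal distance between tin_c and pocket_middle below 0.0065 m or horizontal distance between tin_c and pocket_right below 0.0065 m) and height (world z) of tin_c below 0.0075 m and angle between tin_c's own z axis and vertical below 0.06 rad and angle between the y axis of tin_c and the y axis of tray, either way round below 0.16 rad and contact force between tin_c and the fingers below 0.2 N)) or (distance between tin_c and loose_ball_c0 below 0.065 m and horizontal distance between tin_c and mat below 0.05 m and height (world z) of tin_c between 0.07 and 0.25 m and angle between tin_c's own z axis and vertical below 0.2 rad and linear speed of tin_c below 0.05 m/s and contact force between tin_c and the fingers above 0.8 N and ((horizontal distance between tin_a and pocket_left below 0.0065 m or horizontal distance between tin_a and pocket_middle below 0.0065 m or horizontal distance between tin_a and pocket_right below 0.0065 m) and height (world z) of tin_a below 0.0075 m and angle between tin_a's own z axis and vertical below 0.06 rad and angle between the y axis of tin_a and the y axis of tray, either way round below 0.16 rad and contact force between tin_a and the fingers below 0.2 N) and ((horizontal distance between tin_b and pocket_left below 0.0065 m or horizontal distance between tin_b and pocket_middle below 0.0065 m or horizontal distance between tin_b and pocket_right below 0.0065 m) and height (world z) of tin_b below 0.0075 m and angle between tin_b's own z axis and vertical below 0.06 rad and angle between the y axis of tin_b and the y axis of tray, either way round below 0.16 rad and contact force between tin_b and the fingers below 0.2 N)))); the arm keeps its last pose, push and grip.
It fails at once if a bystander is pushed more than 30 mm from its place (distance of any of ink_jar, tape_roll, squeegee, brush_cup, hinge_clamp, ink_can from where it was at the start of the episode above 0.03 m).
It also fails if it takes over 72 s, if anything falls off the work surface, if the arm or the gripper's body presses on something with over 40 N, if the wrist force passes 120 N, or if a joint passes its speed limit or range.

### The arm

A 6-joint arm with a two-finger parallel gripper is mounted at the origin on the work surface. World frame = base frame: x ahead of the robot, y to its left, z up, the work surface at z = 0. Lengths are in mm, angles in rad, forces in N, time in s.
With the tool pointing down it reaches from about 250 to 850 mm from the base axis. Payload 12.5 kg.
Tool frame: the origin (TCP) lies at the very end of the fingers, on their centre line; the grasp point (between the pads) lies 19 mm behind it (arm.grip_depth is the distance from the TCP to the grasp point, in mm); z points along the fingers, y is the direction in which the jaws open and shut (so a half turn about z gives the same grasp; the last joint's range is limited). The gripper opens to 93 mm and grips with 3 to 60 N. Pads are 15 mm wide; open, the fingers measure 128 mm over their backs; the gripper's body (75 mm by 188 mm) begins 65 mm behind the grasp point.
Start: joints at [-1.344, 0.351, 1.652, -0, 1.139, -0.085], TCP at [168.744, -523.459, 218.633] pointing down, gripper open.
Joint ranges: [-2.75, 2.75], [-0.79, 2.1], [0.01, 2.65], [-1.57, 4.71], [0.07, 3.14], [-2.87, 2.87]. Speed limits (rad/s): [2.22, 2.22, 2.79, 3.14, 3.14, 3.14].

### API

Orientations are given as [roll, pitch, yaw] about the fixed x, y, z axes, in that order (R = Rz(yaw) Ry(pitch) Rx(roll)).
In Python, from rig import status, get_image, arm, boxes_of, landmark_of gives the robot as it stands.
- The arm moves only by the tool servo_tool, never from a script. Its argument "steps" is text: rows parted by semicolons, each of 7 numbers parted by spaces: the shift along the tool's x, y, z normalised to -1 to 1, where 1 is 0.3 m, then the turn, a rotation vector about the tool's x, y, z normalised to -1 to 1, where 1 is pi/2 rad, then the opening, from -1 (shut) to 1 (fully open). In form: tx ty tz wx wy wz claw; .... A call has exactly 5 rows; each row is the pose to reach, as a shift and turn from the pose commanded when the call began, along the tool's axes at that moment; what a row does not reach only later rows make up. A row lasts 1/10 s, in which the tool goes at most 50 mm and 8.59 degrees, less where a joint would pass 70% of its speed; a pose out of reach is approached as far as the arm can. A call with a number of a shift or a turn outside -1 to 1 is refused whole. A call with a gripper value outside its range is refused whole. The fingers move at their own pace and stop on an object; the grip force is fixed at half the most. Time passes only in rows, so rows that repeat a pose let the fingers close, or fill a call up. It gives the time, the measured TCP pose, the force and the opening at its end, in the units of the state.
- status.sense(): the state, without advancing time (a new reading comes with each control period).
- get_image(name): name is "scene" or "top" or "wrist"; returns a dict with "pixels" (400x640x3 uint8, blue, green, red), "depth" (400x640 float32, mm along the optical axis (not along the pixel's ray), 0 where there is no reading), "fx", "fy", "cx", "cy" (pixels), "rvec" (rotation vector, rad) and "tvec" (3), from world to camera coordinates, as OpenCV has them. Camera axes: x right, y down, z forward; pixel columns grow to the right and rows downward; lengths in mm; the calibration is good to about 2 mm. A picture is of the moment at which its call begins.
- arm.sign_off(): hands the job in, once; it reports no verdict.
Trained networks look in a picture, given as the dict that the camera call returned (one of the last four; its "shot" number tells which), for a name from the list of things; names that differ only in an ending like _2 or _b are one class to them, and where a whole thing is asked for, a point or a joint stands for the part that bears it (a point fixed in the world has none). Each returns a list of dicts, best first, with "p" (0 to 1); they miss things now and then, are a little off and sometimes report something else, mostly with a low value. They report only what shows in the picture. A call takes as long as a camera call. They do not tell look-alikes from the thing itself.
- boxes_of(picture, name): "rect" ([left, top, right, bottom] in pixels, round what is visible of it).
- landmark_of(picture, name): "position" ([row, column] in pixels: a listed point, or the origin of a listed thing).
The state is a dict: "clock": time; "qpos": joint angles; "joint_velocities": joint speeds; "effort": joint torques, N m; "ee_pos": TCP position; "ee_rot": TCP orientation; "force": force on the tool from outside, world axes, zero at the start; "ft_torque": the same for the moment, N m; "grip_width": finger opening in mm.
Only numpy, scipy, OpenCV 4.12 (cv2) and the standard library are available. Lean on these libraries where they do the work, as an engineer would, in place of code of your own. Each camera call takes 0.05 s, during which the arm holds its last target. There are 200 camera calls.

## Working session

There is one attempt and no reset: what is moved stays moved. The work goes in short steps, Python scripts to look and compute and a tool call to move; the robot and the scene stay as the last step left them, time stands still between calls to the robot, and variables do not carry over. Pictures are saved under pics/ and viewed, about 8 in all and at most 12, crops included, and the job is handed in when it is done.

Besides the shell and the picture viewer there is one more tool, called after ">>>" by a JSON object that holds its "op" and its "data", one argument or row to a line. servo_tool: Moves the arm, as the interface text tells. Its arguments: {"type":"object","properties":{"steps":{"type":"string"}},"required":["steps"]}

```bash
mkdir -p pics; ls; cat > h.py <<'E'
import numpy as np, cv2
from rig import status, get_image, arm, boxes_of, landmark_of
def w2c(im): return cv2.Rodrigues(np.array(im["rvec"],float))[0], np.array(im["tvec"],float).ravel()
def cloud(im):
    R,t=w2c(im); d=im["depth"].astype(float); v,u=np.mgrid[:d.shape[0],:d.shape[1]]
    P=np.stack([(u-im["cx"])/im["fx"]*d,(v-im["cy"])/im["fy"]*d,d],-1)
    W=(P-t)@R; W[d<=0]=np.nan; return W
def onz(im,row,col,z):
    R,t=w2c(im); r=R.T@np.array([(col-im["cx"])/im["fx"],(row-im["cy"])/im["fy"],1]); c=-R.T@t
    return c+r*(z-c[2])/r[2]
E
cat > a.py <<'E'
from h import *
s=status.sense(); print({k:np.round(v,3) for k,v in s.items()})
for n in ("top","scene"):
    im=get_image(n); cv2.imwrite(f"pics/{n}1.png",im["pixels"]); np.save(n,im,allow_pickle=True)
    W=cloud(im)
    print(n, "cam",np.round(-w2c(im)[0].T@w2c(im)[1]))
    for o in ("tin_a","tray","mat","ink_jar","tape_roll","squeegee","brush_cup","hinge_clamp","ink_can"):
        for b in boxes_of(im,o)[:5]:
            if b["p"]>.2:
                l,t,r,bt=[int(x) for x in b["rect"]]; print(o,round(b["p"],2),(l,t,r,bt),np.round(W[(t+bt)//2,(l+r)//2]))
    for o,z in (("pocket_left",4),("pocket_middle",4),("pocket_right",4),("mat",0),("tray",0),("tin_a",4)):
        for b in landmark_of(im,o)[:4]:
            if b["p"]>.2: print("lm",o,round(b["p"],2),np.round(b["position"]),np.round(onz(im,*b["position"],z)))
E
python3 a.py
```

```text
pics
{'clock': np.float64(0.0), 'qpos': array([-1.344,  0.351,  1.652, -0.   ,  1.139, -0.085]), 'joint_velocities': array([-0.   , -0.001,  0.   , -0.   , -0.001, -0.001]), 'effort': array([ 0.0000e+00, -4.9732e+01, -2.8525e+01,  7.0000e-02,  2.6000e-02,
       -0.0000e+00]), 'ee_pos': array([ 168.647, -523.142,  218.109]), 'ee_rot': array([-3.14 , -0.   ,  0.312]), 'force': array([-0.153,  0.653,  0.08 ]), 'ft_torque': array([-0.073,  0.015, -0.049]), 'grip_width': np.float64(92.962)}
top cam [ 472.   -3. 1259.]
tin_a 0.86 (224, 237, 266, 268) [451. 208.  64.]
tin_a 0.76 (249, 143, 281, 181) [683. 154.  54.]
tin_a 0.72 (273, 223, 315, 253) [483.  82.  61.]
tin_a 0.67 (320, 210, 360, 237) [518. -36.  60.]
tin_a 0.62 (220, 208, 374, 271) [481.  75.  58.]
tray 0.71 (220, 205, 369, 271) [483.  82.  61.]
mat 0.87 (340, 140, 378, 176) [694. -94.   9.]
ink_jar 0.85 (314, 145, 331, 170) [688.   5.  73.]
tape_roll 0.7 (319, 211, 360, 238) [516. -33.  58.]
tape_roll 0.22 (164, 162, 204, 197) [650. 380.  12.]
squeegee 0.63 (114, 238, 200, 257) [470. 422.  98.]
brush_cup 0.76 (167, 161, 202, 1
[... 1143 characters left out ...]
(244, 126, 270, 146) [ 469. -398.   28.]
hinge_clamp 0.82 (241, 126, 266, 146) [ 487. -397.   39.]
ink_can 0.78 (195, 135, 220, 171) [ 692. -382.   89.]
ink_can 0.72 (376, 200, 415, 233) [476. 229.  57.]
lm pocket_left 0.61 [222. 396.] [449. 220.   4.]
lm pocket_middle 0.71 [205. 356.] [476.  82.   4.]
lm pocket_middle 0.56 [205. 358.] [473.  86.   4.]
lm pocket_right 0.88 [196. 320.] [523. -29.   4.]
lm mat 0.64 [266. 455.] [470. 441.   0.]
lm mat 0.58 [216. 271.] [690. -85.   0.]
lm tray 0.76 [207. 356.] [482.  85.   0.]
lm tin_a 0.84 [259. 325.] [704. 160.   4.]
lm tin_a 0.82 [206. 359.] [472.  91.   4.]
lm tin_a 0.74 [223. 393.] [458. 214.   4.]
lm tin_a 0.63 [195. 320.] [520. -33.   4.]
```

```bash
cat > b.py <<'E'
from h import *
im=np.load("top.npy",allow_pickle=True).item(); W=cloud(im)
c=cv2.resize(im["pixels"][100:300,100:520],None,fx=1.9,fy=1.9,interpolation=cv2.INTER_CUBIC); cv2.imwrite("pics/crop1.png",c)
def rect(m,name):
    n,l,st,_=cv2.connectedComponentsWithStats(m.astype(np.uint8),connectivity=4)
    for i in range(1,n):
        if st[i,4]>80:
            P=W[l==i]; r=cv2.minAreaRect(P[:,:2].astype(np.float32))
            print(name,np.round(r[0]),np.round(r[1]),round(r[2],1),"med",np.round(np.median(P,0)),"bgr",np.round(np.median(im["pixels"][l==i],0)),st[i])
x,y,z=W[...,0],W[...,1],W[...,2]
reg=(x>350)&(x<800)&(abs(y)<500)
rect(reg&(z>46)&(z<66),"tins"); rect(reg&(z>66),"tall"); rect(reg&(z>15)&(z<40),"low")
dark=(im["pixels"].max(-1)<70)&reg&(abs(z)<14); rect(dark,"dark")
E
python3 b.py
```

```text
tins [693. 157.] [ 58. 102.] 68.4 med [692. 156.  55.] bgr [ 37.  96. 169.] [248 138  33  42 836]
tins [ 660. -394.] [77. 29.] 26.1 med [ 653. -385.   56.] bgr [120. 125. 124.] [470 149  21  27  84]
tins [649. 378.] [32. 66.] 64.2 med [654. 388.  56.] bgr [45. 43. 44.] [172 167  19  25  94]
tins [512. -40.] [ 57. 101.] 13.0 med [512. -40.  59.] bgr [133. 131. 130.] [321 211  43  30 870]
tins [483.  85.] [ 57. 101.] 13.1 med [482.  85.  59.] bgr [134. 133. 132.] [273 224  42  30 864]
tins [454. 210.] [ 57. 102.] 12.7 med [454. 209.  59.] bgr [136. 134. 134.] [224 236  43  30 877]
tall [ 670. -416.] [79. 77.] 43.6 med [ 668. -411.  101.] bgr [154. 154. 151.] [473 142  36  33 903]
tall [699.   1.] [49. 52.] 88.5 med [699.   0.  72.] bgr [29. 27. 26.] [314 143  20  21 331]
tall [641. 362.] [79. 78.] 23.1 med [645. 374.  87.] bgr [76. 72. 73.] [166 163  34  31 331]
tall [467. 420.] [162.  30.] 85.1 med [468. 418.  78.] bgr [36. 54. 78.] [126 240  68  16 766]
low [ 794. -200.] [ 11. 209.] 0.1 med [ 793. -201.   35.] bgr [ 72.  98. 122.] [359 114  80   8 387]
low [791. 302.] [ 20. 196.] 1.4
[... 433 characters left out ...]
471 221  29  32 420]
dark [699. 119.] [ 47. 111.] 88.9 med [702. 117.   2.] bgr [56. 57. 57.] [272 139  18  41 267]
dark [691. -80.] [ 96. 126.] 0.1 med [695. -88.   6.] bgr [29. 29. 29.] [ 330  142   48   36 1182]
dark [660. 313.] [77. 67.] 8.2 med [663. 314.   2.] bgr [57. 57. 55.] [196 162  26  30 521]
dark [644. 372.] [51. 38.] 5.9 med [645. 373.   7.] bgr [53. 50. 52.] [180 172  15  20 211]
dark [528. 439.] [264. 139.] 43.1 med [552. 463.   2.] bgr [57. 57. 56.] [ 141  180   75   74 1529]
dark [ 533. -108.] [53. 12.] 13.0 med [ 532. -109.    2.] bgr [58. 60. 59.] [363 208   8  20  82]
dark [ 400. -363.] [102. 274.] 0.5 med [ 381. -419.    2.] bgr [57. 57. 56.] [ 414  244  105   42 2143]
```

View pics/top1.png

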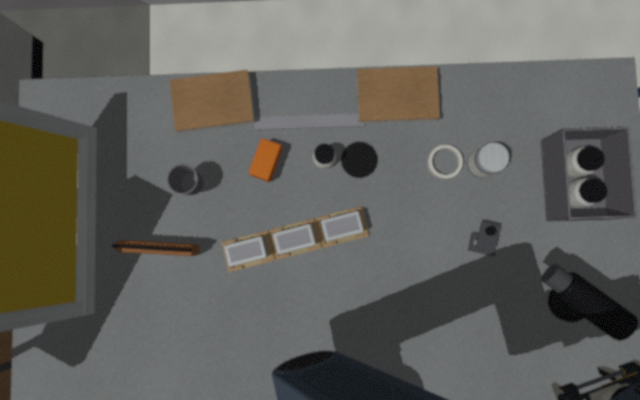

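View pics/crop1.png

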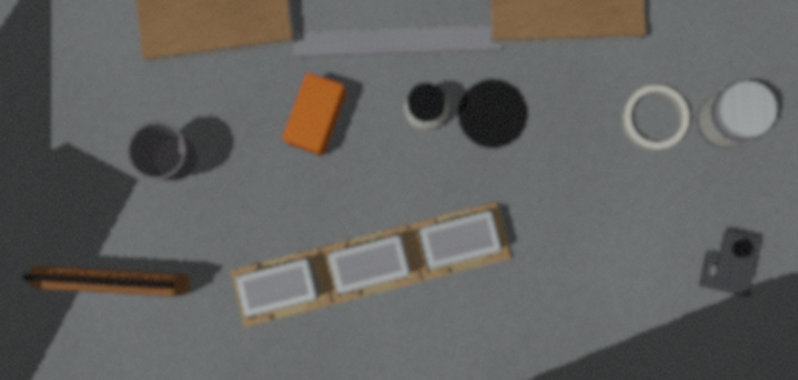

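The candidates for the tin are the three steel tins in the tray, at px (246,250), (294,238) and (342,224), and an orange look-alike at (265,160), which I will leave alone. The crop confirms three grey tins in the tray's pockets, with the tray yawed about 13° and centred near (483,85). The mat is at px (359,159), with the ink jar just to its left at (324,154).

```bash
cat >> h.py <<'E'
from scipy.spatial.transform import Rotation as Ro
def plan(wps,start=None):
    """wps: list of (x,y,z,yaw), one per call; prints tool-frame rows"""
    if start is None:
        s=status.sense(); p=np.array(s["ee_pos"]); R=Ro.from_euler("xyz",s["ee_rot"])
    else: p=np.array(start[:3],float); R=Ro.from_euler("xyz",[np.pi,0,start[3]])
    for w in wps:
        q=np.array(w[:3],float); Q=Ro.from_euler("xyz",[np.pi,0,w[3]])
        print(w,"->",np.round(R.inv().apply(q-p)/300,4),np.round((R.inv()*Q).as_rotvec()/(np.pi/2),4))
        p,R=q,Q
E
python3 - <<'E'
from h import *
a=np.array([168.744,-523.459,218.633]);b=np.array([454,210,200.])
d=(b-a)
plan([(*np.round(a+d*.27),1.05),(*np.round(a+d*.54),1.799),(*np.round(a+d*.8),1.799),(*b,1.799)],start=(*a,.312))
im=np.load("top.npy",allow_pickle=True).item()
print(onz(im,158,359,4))
E
```

```text
(np.float64(246.0), np.float64(-325.0), np.float64(214.0), 1.05) -> [ 0.4482 -0.5505  0.0154] [ 0.      0.     -0.4698]
(np.float64(323.0), np.float64(-127.0), np.float64(209.0), 1.799) -> [ 0.7002 -0.1058  0.0167] [ 0.      0.     -0.4768]
(np.float64(397.0), np.float64(63.0), np.float64(204.0), 1.799) -> [0.5611 0.3835 0.0167] [0. 0. 0.]
(np.float64(454.0), np.float64(210.0), np.float64(200.0), 1.799) -> [0.4343 0.2959 0.0133] [0. 0. 0.]
[694.63315566 -94.02371512   4.        ]
```

>>> {"op": "servo_tool", "data": {
  "steps": "0.4482 -0.5505 0.0154 0 0 -0.47 1;0.4482 -0.5505 0.0154 0 0 -0.47 1;0.4482 -0.5505 0.0154 0 0 -0.47 1;0.4482 -0.5505 0.0154 0 0 -0.47 1;0.4482 -0.5505 0.0154 0 0 -0.47 1"
}}

```text
clock: 2.1
ee_pos: [246.7, -321.5, 213.9]
ee_rot: [-3.141, -0.001, 1.058]
force: [0.3, 0.4, 0.8]
grip_width: 92.7
```

>>> {"op": "servo_tool", "data": {
  "steps": "0.7002 -0.1058 0.0167 0 0 -0.4768 1;0.7002 -0.1058 0.0167 0 0 -0.4768 1;0.7002 -0.1058 0.0167 0 0 -0.4768 1;0.7002 -0.1058 0.0167 0 0 -0.4768 1;0.7002 -0.1058 0.0167 0 0 -0.4768 1"
}}

```text
clock: 2.6
ee_pos: [323.7, -123.6, 209.1]
ee_rot: [3.141, -0.0, 1.809]
force: [0.4, -0.5, -0.6]
grip_width: 92.9
```

>>> {"op": "servo_tool", "data": {
  "steps": "0.56 0.38 0.0167 0 0 0 1;0.56 0.38 0.0167 0 0 0 1;0.56 0.38 0.0167 0 0 0 1;0.56 0.38 0.0167 0 0 0 1;0.56 0.38 0.0167 0 0 0 1"
}}

```text
clock: 3.1
ee_pos: [397.1, 66.6, 204.1]
ee_rot: [3.141, -0.001, 1.804]
force: [-0.7, 0.1, 0.8]
grip_width: 93.0
```

>>> {"op": "servo_tool", "data": {
  "steps": "0.4343 0.2959 0.0133 0 0 0 1;0.4343 0.2959 0.0133 0 0 0 1;0.4343 0.2959 0.0133 0 0 0 1;0.4343 0.2959 0.0133 0 0 0 1;0.4343 0.2959 0.0133 0 0 0 1"
}}

```text
clock: 3.6
ee_pos: [453.0, 209.7, 199.6]
ee_rot: [-3.141, 0.0, 1.801]
force: [-0.7, -1.3, -0.6]
grip_width: 93.0
```

```bash
cat > c.py <<'E'
from h import *
s=status.sense(); print(s["clock"],np.round(s["ee_pos"],1),np.round(s["ee_rot"],4),np.round(s["ft_torque"],3))
im=get_image("wrist"); np.save("wrist",im,allow_pickle=True); cv2.imwrite("pics/wrist1.png",im["pixels"])
W=cloud(im); x,y,z=W[...,0],W[...,1],W[...,2]
m=(z>46)&(z<66)
n,l,st,_=cv2.connectedComponentsWithStats(m.astype(np.uint8),connectivity=4)
for i in range(1,n):
    if st[i,4]>200:
        P=W[l==i]; r=cv2.minAreaRect(P[:,:2].astype(np.float32)); print(np.round(r[0],1),np.round(r[1],1),round(r[2],2),np.round(np.median(P,0),1),st[i])
m=(z>9)&(z<18)&(x<640); P=W[m][:,:2].astype(np.float32); r=cv2.minAreaRect(P); print("rim",len(P),np.round(r[0],1),np.round(r[1],1),round(r[2],2))
u=np.array([.2258,-.974])  # tray -y? ; extents across (tray x)
a=P@np.array([.9744,.2250]); h,e=np.histogram(a,bins=np.arange(a.min()-1,a.max()+3,3)); print(np.round(e[:-1]).tolist(),h.tolist())
E
python3 c.py
```

```text
3.6 [453.  209.7 199.6] [-3.1408e+00  2.0000e-04  1.8007e+00] [-0.08  -0.053  0.034]
[656.2 367.6] [34.6 67.7] 21.48 [666.1 374.6  56.7] [ 551   36   48   80 1597]
[616.2 351.4] [25.4 68.3] 23.57 [606.5 349.1  56.6] [506  40  35  78 729]
[452.3 210.9] [ 56.8 100.7] 12.65 [451.8 213.8  57.4] [ 293  135   57   97 5187]
[666.1 165.9] [56.4 48.9] 68.74 [654.7 176.1  52.9] [ 464  235   66   54 1243]
[473.3 114.7] [56.9 41. ] 13.66 [472.9 117.2  57.3] [ 294  252   51   37 1823]
[489.8  44.7] [56.8 17. ] 13.92 [489.7  44.3  57.4] [295 323  49  11 517]
[500.    6.6] [56.4  9.1] 14.39 [499.5   7.7  54. ] [297 347  47  11 471]
rim 3664 [365.3 187.6] [414.  550.8] 87.31
[87.0, 90.0, 93.0, 96.0, 99.0, 102.0, 105.0, 108.0, 111.0, 114.0, 117.0, 120.0, 123.0, 126.0, 129.0, 132.0, 135.0, 138.0, 141.0, 144.0, 147.0, 150.0, 153.0, 156.0, 159.0, 162.0, 165.0, 168.0, 171.0, 174.0, 177.0, 180.0, 183.0, 186.0, 189.0, 192.0, 195.0, 198.0, 201.0, 204.0, 207.0, 210.0, 213.0, 216.0, 219.0, 222.0, 225.0, 228.0, 231.0, 234.0, 237.0, 240.0, 243.0, 246.0, 249.0, 252.0, 255.0, 258.0, 261.0, 264.0, 267.0, 270.0, 27
[... 951 characters left out ...]
81.0, 684.0, 687.0, 690.0, 693.0] [13, 44, 42, 56, 80, 108, 112, 121, 109, 91, 85, 58, 0, 0, 0, 0, 0, 0, 0, 0, 0, 0, 0, 0, 0, 0, 0, 0, 0, 0, 0, 0, 0, 0, 0, 0, 0, 0, 0, 0, 0, 0, 0, 0, 0, 0, 0, 0, 0, 0, 0, 0, 0, 0, 0, 0, 0, 0, 0, 0, 0, 0, 0, 0, 0, 0, 0, 0, 0, 0, 0, 0, 0, 0, 0, 0, 0, 0, 0, 0, 0, 0, 0, 0, 0, 0, 0, 0, 0, 0, 0, 0, 0, 0, 0, 0, 0, 0, 0, 0, 0, 0, 0, 0, 0, 0, 0, 0, 0, 0, 0, 0, 0, 0, 0, 0, 0, 0, 0, 0, 240, 279, 263, 48, 43, 46, 43, 52, 35, 50, 41, 43, 43, 42, 48, 34, 50, 40, 44, 37, 50, 51, 43, 46, 252, 298, 221, 7, 3, 2, 0, 0, 0, 0, 0, 0, 0, 0, 0, 0, 0, 0, 0, 0, 0, 0, 0, 0, 0, 0, 0, 0, 0, 0, 0, 0, 0, 0, 0, 0, 0, 0, 0, 0, 0, 0, 0, 0, 11, 21, 16, 0, 0, 0, 55, 59, 35, 18, 16, 9, 6, 4, 1]
```

View pics/wrist1.png

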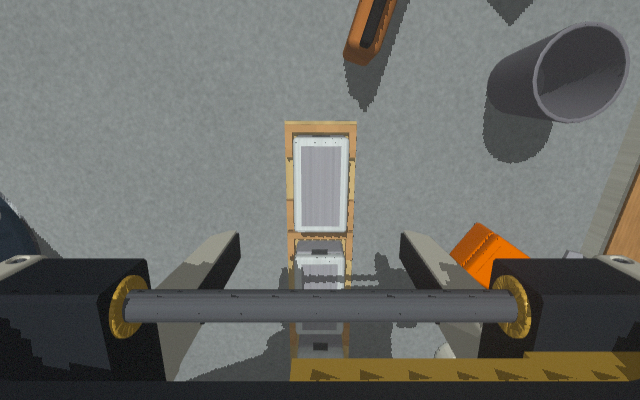

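The wrist view shows the open fingers straddling the tray, with the left tin at px (320,185) and the fingers lined up with it to about 1 mm. I'll descend and grip.

>>> {"op": "servo_tool", "data": {
  "steps": "0 0.001 0.17 0 0 0 1;0 0.001 0.33 0 0 0 1;0 0.001 0.48 0 0 0 1;0 0.001 0.57 0 0 0 1;0 0.001 0.61 0 0 0 1"
}}

```text
clock: 4.15
ee_pos: [452.0, 207.4, 15.2]
ee_rot: [-3.138, 0.001, 1.797]
force: [0.1, -0.1, -0.0]
grip_width: 93.0
```

>>> {"op": "servo_tool", "data": {
  "steps": "0 0 0 0 0 0 -1;0 0 0 0 0 0 -1;0 0 0 0 0 0 -1;0 0 0 0 0 0 -1;0 0 0 0 0 0 -1"
}}

```text
clock: 4.65
ee_pos: [453.7, 209.6, 17.8]
ee_rot: [3.14, -0.0, 1.799]
force: [-0.2, 0.7, 0.3]
grip_width: 57.6
```

>>> {"op": "servo_tool", "data": {
  "steps": "0 0 0 0 0 0 -1;0 0 0 0 0 0 -1;0 0 -0.05 0 0 0 -1;0 0 -0.15 0 0 0 -1;0 0 -0.25 0 0 0 -1"
}}

```text
clock: 5.15
ee_pos: [452.6, 209.3, 92.4]
ee_rot: [-3.14, 0.0, 1.799]
force: [0.2, -0.9, -3.2]
grip_width: 55.7
```

>>> {"op": "servo_tool", "data": {
  "steps": "0 0 -0.12 0 0 0 -1;0 0 -0.22 0 0 0 -1;0 0 -0.25 0 0 0 -1;0 0 -0.25 0 0 0 -1;0 0 -0.25 0 0 0 -1"
}}

```text
clock: 5.65
ee_pos: [452.6, 209.2, 165.5]
ee_rot: [-3.139, 0.0, 1.799]
force: [-0.6, 0.5, -3.2]
grip_width: 56.1
```

```bash
cat > t.py <<'E'
from h import *
import sys
n=int(sys.argv[1]) if len(sys.argv)>1 else 8
F=[];T=[];E=[];J=[]
for i in range(n):
    im=get_image("wrist"); s=status.sense(); F.append(s["force"]);T.append(s["ft_torque"]);E.append(s["ee_pos"]);J.append(s["effort"])
T=np.array(T); ax=np.array([.9744,.225,0]); ay=np.array([-.225,.9744,0])
print(s["clock"],"pos",np.round(np.mean(E,0),1),"F",np.round(np.mean(F,0),2),"T",np.round(T.mean(0),4),"sd",np.round(T.std(0)/n**.5,4),"Tax %.4f Tay %.4f"%(T.mean(0)@ax,T.mean(0)@ay),"w",round(float(s["grip_width"]),1))
W=cloud(im); m=(W[...,2]>s["ee_pos"][2]+15)&(abs(W[...,0]-s["ee_pos"][0])<120)
cv2.imwrite("pics/w_%d.png"%round(s["clock"]*100),im["pixels"])
E
python3 t.py
```

```text
6.05 pos [452.9 209.3 165.9] F [ 0.08  0.   -3.35] T [-0.049  -0.1133  0.0024] sd [0.0092 0.018  0.0062] Tax -0.0732 Tay -0.0994 w 55.6
```

>>> {"op": "servo_tool", "data": {
  "steps": "0.08 0 0 0 0 0 -1;-0.08 0 0 0 0 0 -1;0.08 0 0 0 0 0 -1;-0.08 0 0 0 0 0 -1;0.08 0 0 0 0 0 -1"
}}

```text
clock: 6.55
ee_pos: [452.4, 223.1, 166.9]
ee_rot: [3.141, 0.003, 1.785]
force: [1.8, 1.5, -3.4]
grip_width: 55.9
```

>>> {"op": "servo_tool", "data": {
  "steps": "-0.16 0 0 0 0 0 -1;0 0 0 0 0 0 -1;0 0 0 0 0 0 -1;0 0 0 0 0 0 -1;0 0 0 0 0 0 -1"
}}

```text
clock: 7.05
ee_pos: [447.7, 232.8, 166.9]
ee_rot: [-3.141, 0.0, 1.8]
force: [0.0, 1.3, -3.2]
grip_width: 56.2
```

```bash
python3 t.py 14
```

```text
7.75 pos [447.9 232.8 167. ] F [-0.02 -0.04 -3.27] T [-0.0348 -0.0983 -0.0046] sd [0.0074 0.0077 0.0084] Tax -0.0560 Tay -0.0880 w 55.6
```

>>> {"op": "servo_tool", "data": {
  "steps": "-0.16 0 0 0 0 0 -1;0 0 0 0 0 0 -1;-0.16 0 0 0 0 0 -1;-0.16 0 0 0 0 0 -1;-0.16 0 0 0 0 0 -1"
}}

```text
clock: 8.25
ee_pos: [458.8, 185.9, 167.0]
ee_rot: [3.142, -0.0, 1.798]
force: [-0.5, -0.8, -3.9]
grip_width: 55.8
```

```bash
python3 t.py 14
```

```text
8.95 pos [458.8 186.1 167. ] F [ 0.07 -0.06 -3.32] T [-0.0375 -0.099   0.0043] sd [0.0075 0.0041 0.0067] Tax -0.0589 Tay -0.0880 w 55.9
```

>>> {"op": "servo_tool", "data": {
  "steps": "0.08 0 0.1 0 0 0 -1;0.08 0 0.22 0 0 0 -1;0.08 0 0.34 0 0 0 -1;0.08 0 0.42 0 0 0 -1;0.08 0 0.44 0 0 0 -1"
}}

```text
clock: 9.45
ee_pos: [452.0, 209.0, 32.8]
ee_rot: [-3.138, 0.0, 1.799]
force: [-0.3, -0.1, -2.4]
grip_width: 55.8
```

>>> {"op": "servo_tool", "data": {
  "steps": "0 0 0.02 0 0 0 -1;0 0 0.04 0 0 0 -1;0 0 0.055 0 0 0 -1;0 0 0.06 0 0 0 -1;0 0 0.06 0 0 0 -1"
}}

```text
clock: 9.95
ee_pos: [453.7, 209.6, 17.7]
ee_rot: [3.141, -0.0, 1.799]
force: [-1.5, -1.4, 1.5]
grip_width: 55.9
```

>>> {"op": "servo_tool", "data": {
  "steps": "0 0 0 0 0 0 1;0 0 0 0 0 0 1;0 0 0 0 0 0 1;0 0 -0.1 0 0 0 1;0 0 -0.25 0 0 0 1"
}}

```text
clock: 10.45
ee_pos: [452.1, 209.0, 91.3]
ee_rot: [-3.137, 0.0, 1.799]
force: [0.0, 0.4, 0.3]
grip_width: 90.4
```

>>> {"op": "servo_tool", "data": {
  "steps": "0 0 -0.15 0 0 0 1;-0.15 0 -0.2 0 0 0 1;-0.3 0 -0.2 0 0 0 1;-0.4267 0 -0.2 0 0 0 1;-0.4267 0 -0.2 0 0 0 1"
}}

```text
clock: 10.95
ee_pos: [483.2, 81.6, 152.4]
ee_rot: [3.141, 0.001, 1.795]
force: [-0.6, -0.4, -0.2]
grip_width: 92.7
```

```bash
cat > d.py <<'E'
from h import *
s=status.sense(); print(s["clock"],np.round(s["ee_pos"],1),np.round(s["ee_rot"],4))
for cam in ("wrist","top"):
    im=get_image(cam); cv2.imwrite("pics/%s_%d.png"%(cam,round(s["clock"]*100)),im["pixels"])
    W=cloud(im); z=W[...,2]; m=(z>46)&(z<66)&(W[...,0]<600)
    n,l,st,_=cv2.connectedComponentsWithStats(m.astype(np.uint8),connectivity=4)
    for i in range(1,n):
        if st[i,4]>200:
            P=W[l==i]; r=cv2.minAreaRect(P[:,:2].astype(np.float32)); c=np.array(r[0])
            A=np.c_[P[:,:2]-P[:,:2].mean(0),np.ones(len(P))]; k=np.linalg.lstsq(A,P[:,2],rcond=None)[0]
            print(cam,np.round(c,1),np.round(r[1],1),round(r[2],2),"a,b",np.round([c@[.9744,.225],c@[-.225,.9744]],1),"z",round(k[2],1),"tilt",np.round(k[:2],3))
E
python3 d.py
```

```text
10.95 [483.2  81.6 152.4] [3.1407e+00 7.0000e-04 1.7955e+00]
wrist [455.4 196.4] [57.  73.9] 12.77 a,b [487.9  88.9] z 57.2 tilt [-0.004  0.009]
wrist [480.5  85. ] [ 56.8 100.6] 13.03 a,b [487.3 -25.3] z 57.2 tilt [ 0.001 -0.007]
wrist [501.    2.2] [56.6 16.7] 13.86 a,b [ 488.7 -110.6] z 55.2 tilt [ 0.112 -0.473]
wrist [515.5 -62.3] [56.7 44.7] 12.27 a,b [ 488.3 -176.7] z 57.5 tilt [-0.001  0.001]
top [450.6 646.4] [298.8  44.9] 0.02 a,b [584.5 528.5] z 53.3 tilt [-0.013  0.232]
top [512.5 -39.4] [ 56.7 101. ] 13.0 a,b [ 490.5 -153.7] z 59.2 tilt [-0.001 -0.006]
top [448.5 243.3] [59.9 37.6] 3.73 a,b [491.7 136.1] z 58.9 tilt [ 0.013 -0.063]
```

>>> {"op": "servo_tool", "data": {
  "steps": "0 0 0.12 0 0 0 1;0 0 0.26 0 0 0 1;0 0 0.38 0 0 0 1;0 0 0.44 0 0 0 1;0 0 0.45 0 0 0 1"
}}

```text
clock: 11.55
ee_pos: [480.7, 85.8, 15.0]
ee_rot: [-3.138, -0.001, 1.8]
force: [0.2, 0.3, 0.3]
grip_width: 93.0
```

>>> {"op": "servo_tool", "data": {
  "steps": "0 0 0 0 0 0 -1;0 0 0 0 0 0 -1;0 0 0 0 0 0 -1;0 0 0 0 0 0 -1;0 0 0 0 0 0 -1"
}}

```text
clock: 12.05
ee_pos: [482.5, 84.8, 17.5]
ee_rot: [3.141, 0.0, 1.799]
force: [-4.6, -1.2, 2.9]
grip_width: 57.4
```

>>> {"op": "servo_tool", "data": {
  "steps": "0 0 0 0 0 0 -1;0 0 0 0 0 0 -1;0 0 -0.05 0 0 0 -1;0 0 -0.15 0 0 0 -1;0 0 -0.25 0 0 0 -1"
}}

```text
clock: 12.55
ee_pos: [481.6, 84.7, 92.4]
ee_rot: [-3.14, -0.0, 1.799]
force: [-0.0, 0.1, -3.1]
grip_width: 55.7
```

>>> {"op": "servo_tool", "data": {
  "steps": "0 0 -0.12 0 0 0 -1;0 0 -0.22 0 0 0 -1;0 0 -0.25 0 0 0 -1;0 0 -0.25 0 0 0 -1;0 0 -0.25 0 0 0 -1"
}}

```text
clock: 13.05
ee_pos: [481.5, 84.7, 165.5]
ee_rot: [-3.139, -0.0, 1.799]
force: [-0.5, -0.9, -3.9]
grip_width: 55.7
```

>>> {"op": "servo_tool", "data": {
  "steps": "0.08 0 0 0 0 0 -1;-0.08 0 0 0 0 0 -1;0.08 0 0 0 0 0 -1;-0.08 0 0 0 0 0 -1;0.08 0 0 0 0 0 -1"
}}

```text
clock: 13.55
ee_pos: [479.5, 97.7, 165.2]
ee_rot: [-3.14, 0.002, 1.784]
force: [0.3, 5.0, -2.6]
grip_width: 55.7
```

>>> {"op": "servo_tool", "data": {
  "steps": "-0.16 0 0 0 0 0 -1;0 0 0 0 0 0 -1;0 0 0 0 0 0 -1;0 0 0 0 0 0 -1;0 0 0 0 0 0 -1"
}}

```text
clock: 14.05
ee_pos: [476.4, 108.2, 166.0]
ee_rot: [-3.14, -0.0, 1.8]
force: [-0.8, 0.2, -3.0]
grip_width: 55.9
```

```bash
python3 t.py 14
```

```text
14.75 pos [476.8 108.2 166.9] F [ 0.07 -0.01 -3.56] T [-0.0854 -0.1158  0.007 ] sd [0.0104 0.0105 0.0078] Tax -0.1093 Tay -0.0936 w 55.6
```

>>> {"op": "servo_tool", "data": {
  "steps": "-0.16 0 0 0 0 0 -1;0 0 0 0 0 0 -1;-0.16 0 0 0 0 0 -1;-0.16 0 0 0 0 0 -1;-0.16 0 0 0 0 0 -1"
}}

```text
clock: 15.25
ee_pos: [487.8, 61.2, 167.0]
ee_rot: [-3.142, -0.0, 1.798]
force: [-0.6, 0.2, -4.0]
grip_width: 55.7
```

```bash
python3 t.py 14
```

```text
15.95 pos [487.7  61.5 167. ] F [-0.05  0.14 -3.71] T [ 0.0029 -0.0917 -0.0164] sd [0.0084 0.0064 0.0065] Tax -0.0178 Tay -0.0900 w 55.9
```

The middle tin's moment swings by 0.09 N·m between stroke sides, against 0.003 for the left tin, so the middle one rattles. I'll set it back and test the right one.

>>> {"op": "servo_tool", "data": {
  "steps": "0.08 0 0.1 0 0 0 -1;0.08 0 0.22 0 0 0 -1;0.08 0 0.34 0 0 0 -1;0.08 0 0.42 0 0 0 -1;0.08 0 0.44 0 0 0 -1"
}}

```text
clock: 16.45
ee_pos: [481.0, 84.7, 32.9]
ee_rot: [-3.138, -0.001, 1.799]
force: [-0.2, -0.2, -3.3]
grip_width: 56.2
```

>>> {"op": "servo_tool", "data": {
  "steps": "0 0 0.02 0 0 0 -1;0 0 0.04 0 0 0 -1;0 0 0.055 0 0 0 -1;0 0 0.06 0 0 0 -1;0 0 0.06 0 0 0 -1"
}}

```text
clock: 16.95
ee_pos: [482.8, 84.8, 18.1]
ee_rot: [3.141, 0.0, 1.799]
force: [-3.1, 0.1, 6.7]
grip_width: 55.8
```

>>> {"op": "servo_tool", "data": {
  "steps": "0 0 0 0 0 0 1;0 0 0 0 0 0 1;0 0 0 0 0 0 1;0 0 -0.1 0 0 0 1;0 0 -0.25 0 0 0 1"
}}

```text
clock: 17.45
ee_pos: [481.0, 84.7, 91.3]
ee_rot: [-3.137, -0.001, 1.799]
force: [0.9, -0.3, 0.8]
grip_width: 90.5
```

>>> {"op": "servo_tool", "data": {
  "steps": "0 0 -0.15 0 0 0 1;-0.15 0 -0.2 0 0 0 1;-0.3 0 -0.2 0 0 0 1;-0.4267 0 -0.2 0 0 0 1;-0.4267 0 -0.2 0 0 0 1"
}}

```text
clock: 17.95
ee_pos: [512.2, -43.3, 152.3]
ee_rot: [3.14, 0.001, 1.796]
force: [-0.5, 0.9, -0.6]
grip_width: 92.9
```

```bash
python3 d.py
```

```text
17.95 [512.2 -43.3 152.3] [3.1404e+00 1.1000e-03 1.7956e+00]
wrist [484.8  71. ] [56.9 75.1] 13.06 a,b [488.3 -39.9] z 57.2 tilt [-0.003  0.008]
wrist [510.3 -39.6] [ 57.  101.2] 12.65 a,b [ 488.3 -153.4] z 57.2 tilt [ 0.001 -0.007]
top [467.2 662.4] [265.4  21.7] 2.36 a,b [604.3 540.3] z 56.2 tilt [-0.006  1.056]
top [483.4  85.8] [56.8 99.8] 13.29 a,b [490.4 -25.1] z 59.2 tilt [ 0.002 -0.001]
top [412.4 633.8] [223.   21.5] 0.24 a,b [544.5 524.8] z 50.2 tilt [-0.028 -0.05 ]
top [454.3 210.3] [ 56.7 102.3] 12.5 a,b [490.  102.7] z 59.1 tilt [-0.     0.004]
```

Both tins are seated flat, with the left at (454.3,210.3) and the middle at (483.4,85.8). On to the right one.

>>> {"op": "servo_tool", "data": {
  "steps": "0 0 0.12 0 0 0 1;0 0 0.26 0 0 0 1;0 0 0.38 0 0 0 1;0 0 0.44 0 0 0 1;0 0 0.45 0 0 0 1"
}}

```text
clock: 18.55
ee_pos: [509.7, -38.5, 15.0]
ee_rot: [-3.138, -0.002, 1.8]
force: [-0.4, 0.2, 1.0]
grip_width: 92.9
```

>>> {"op": "servo_tool", "data": {
  "steps": "0 0 0 0 0 0 -1;0 0 0 0 0 0 -1;0 0 0 0 0 0 -1;0 0 0 0 0 0 -1;0 0 0 0 0 0 -1"
}}

```text
clock: 19.05
ee_pos: [511.5, -39.9, 17.5]
ee_rot: [3.141, 0.0, 1.799]
force: [-0.6, 0.5, 0.9]
grip_width: 57.4
```

>>> {"op": "servo_tool", "data": {
  "steps": "0 0 0 0 0 0 -1;0 0 0 0 0 0 -1;0 0 -0.05 0 0 0 -1;0 0 -0.15 0 0 0 -1;0 0 -0.25 0 0 0 -1"
}}

```text
clock: 19.55
ee_pos: [510.6, -39.8, 92.4]
ee_rot: [-3.14, -0.001, 1.799]
force: [0.7, 0.8, -2.2]
grip_width: 55.6
```

>>> {"op": "servo_tool", "data": {
  "steps": "0 0 -0.12 0 0 0 -1;0 0 -0.22 0 0 0 -1;0 0 -0.25 0 0 0 -1;0 0 -0.25 0 0 0 -1;0 0 -0.25 0 0 0 -1"
}}

```text
clock: 20.05
ee_pos: [510.5, -39.8, 165.5]
ee_rot: [-3.14, -0.001, 1.799]
force: [0.0, 0.3, -3.3]
grip_width: 55.8
```

>>> {"op": "servo_tool", "data": {
  "steps": "0.08 0 0 0 0 0 -1;-0.08 0 0 0 0 0 -1;0.08 0 0 0 0 0 -1;-0.08 0 0 0 0 0 -1;0.08 0 0 0 0 0 -1"
}}

```text
clock: 20.55
ee_pos: [507.1, -25.8, 165.4]
ee_rot: [-3.141, 0.002, 1.787]
force: [0.5, 2.1, -1.9]
grip_width: 56.0
```

>>> {"op": "servo_tool", "data": {
  "steps": "-0.16 0 0 0 0 0 -1;0 0 0 0 0 0 -1;0 0 0 0 0 0 -1;0 0 0 0 0 0 -1;0 0 0 0 0 0 -1"
}}

```text
clock: 21.05
ee_pos: [505.6, -16.5, 166.0]
ee_rot: [-3.14, -0.0, 1.8]
force: [0.2, -0.2, -1.5]
grip_width: 55.5
```

```bash
python3 t.py 14
```

```text
21.75 pos [505.9 -16.6 166.9] F [-0.11  0.13 -2.3 ] T [-0.0452 -0.0995  0.0097] sd [0.006  0.0083 0.0077] Tax -0.0664 Tay -0.0868 w 55.9
```

>>> {"op": "servo_tool", "data": {
  "steps": "-0.16 0 0 0 0 0 -1;0 0 0 0 0 0 -1;-0.16 0 0 0 0 0 -1;-0.16 0 0 0 0 0 -1;-0.16 0 0 0 0 0 -1"
}}

```text
clock: 22.25
ee_pos: [516.7, -63.5, 166.9]
ee_rot: [-3.141, -0.0, 1.798]
force: [-0.5, -0.0, -2.1]
grip_width: 55.8
```

```bash
python3 t.py 14
```

```text
22.95 pos [516.6 -63.2 167. ] F [-0.08  0.12 -2.1 ] T [-0.0392 -0.1025 -0.0023] sd [0.0066 0.0088 0.0064] Tax -0.0612 Tay -0.0911 w 56.0
```

The right tin is quiet, with a difference of 0.005. I'll set it back and fetch the middle one.

>>> {"op": "servo_tool", "data": {
  "steps": "0.08 0 0.1 0 0 0 -1;0.08 0 0.22 0 0 0 -1;0.08 0 0.34 0 0 0 -1;0.08 0 0.42 0 0 0 -1;0.08 0 0.44 0 0 0 -1"
}}

```text
clock: 23.45
ee_pos: [509.9, -39.6, 32.8]
ee_rot: [-3.138, -0.002, 1.799]
force: [-0.2, -0.6, -1.3]
grip_width: 55.9
```

>>> {"op": "servo_tool", "data": {
  "steps": "0 0 0.02 0 0 0 -1;0 0 0.04 0 0 0 -1;0 0 0.055 0 0 0 -1;0 0 0.06 0 0 0 -1;0 0 0.06 0 0 0 -1"
}}

```text
clock: 23.95
ee_pos: [511.6, -40.0, 17.5]
ee_rot: [3.141, 0.0, 1.799]
force: [0.6, 0.1, -2.0]
grip_width: 55.7
```

>>> {"op": "servo_tool", "data": {
  "steps": "0 0 0 0 0 0 1;0 0 0 0 0 0 1;0 0 0 0 0 0 1;0 0 -0.1 0 0 0 1;0 0 -0.25 0 0 0 1"
}}

```text
clock: 24.45
ee_pos: [509.9, -39.7, 91.3]
ee_rot: [-3.138, -0.002, 1.799]
force: [1.1, 0.9, 0.4]
grip_width: 90.5
```

>>> {"op": "servo_tool", "data": {
  "steps": "0 0 -0.15 0 0 0 1;0.15 0 -0.2 0 0 0 1;0.3 0 -0.2 0 0 0 1;0.4267 0 -0.2 0 0 0 1;0.4267 0 -0.2 0 0 0 1"
}}

```text
clock: 24.95
ee_pos: [481.3, 87.9, 152.3]
ee_rot: [3.141, -0.0, 1.802]
force: [-0.1, 0.6, 0.0]
grip_width: 93.0
```

```bash
python3 d.py
```

```text
24.95 [481.3  87.9 152.3] [ 3.1412e+00 -5.0000e-04  1.8025e+00]
wrist [454.7 199.7] [57.  80.5] 12.99 a,b [488.   92.3] z 57.2 tilt [-0.001  0.006]
wrist [481.6  84.8] [ 56.9 100.7] 13.01 a,b [488.4 -25.7] z 57.2 tilt [ 0.001 -0.008]
wrist [500.4   5.7] [56.5  9.8] 12.82 a,b [ 488.9 -107. ] z 54.0 tilt [ 0.231 -1.02 ]
wrist [514.2 -55.7] [56.5 44.5] 12.68 a,b [ 488.5 -170. ] z 57.6 tilt [-0.001  0.006]
top [450.2 652.7] [300.1  43.6] 3.65 a,b [585.5 534.7] z 55.6 tilt [-0.009  0.188]
top [485.8 634.7] [228.1  21.6] 0.94 a,b [616.2 509.2] z 48.7 tilt [-0.    -0.116]
top [512.9 -39.7] [ 56.7 101.7] 12.51 a,b [ 490.9 -154.1] z 59.1 tilt [-0.003 -0.002]
top [446.9 245.3] [57.4 33.1] 6.58 a,b [490.6 138.5] z 59.1 tilt [ 0.001 -0.053]
```

>>> {"op": "servo_tool", "data": {
  "steps": "0 0 0.12 0 0 0 1;0 0 0.26 0 0 0 1;0 0 0.38 0 0 0 1;0 0 0.44 0 0 0 1;0 0 0.45 0 0 0 1"
}}

```text
clock: 25.55
ee_pos: [481.4, 83.6, 15.0]
ee_rot: [-3.138, -0.0, 1.798]
force: [0.4, -0.6, 1.0]
grip_width: 92.8
```

>>> {"op": "servo_tool", "data": {
  "steps": "0 0 0 0 0 0 -1;0 0 0 0 0 0 -1;0 0 0 0 0 0 -1;0 0 0 0 0 0 -1;0 0 0 0 0 0 -1"
}}

```text
clock: 26.05
ee_pos: [482.6, 84.9, 17.5]
ee_rot: [3.141, 0.0, 1.799]
force: [0.5, -0.0, -0.1]
grip_width: 57.6
```

>>> {"op": "servo_tool", "data": {
  "steps": "0 0 0 0 0 0 -1;0 0 0 0 0 0 -1;0 0 -0.05 0 0 0 -1;0 0 -0.15 0 0 0 -1;0 0 -0.25 0 0 0 -1"
}}

```text
clock: 26.55
ee_pos: [481.5, 84.8, 92.3]
ee_rot: [-3.139, -0.0, 1.799]
force: [0.7, -0.4, -2.6]
grip_width: 55.8
```

>>> {"op": "servo_tool", "data": {
  "steps": "0 0 -0.12 0 0 0 -1;0 0 -0.22 0 0 0 -1;0 0 -0.25 0 0 0 -1;0 0 -0.25 0 0 0 -1;0 0 -0.25 0 0 0 -1"
}}

```text
clock: 27.05
ee_pos: [481.5, 84.7, 165.4]
ee_rot: [-3.139, -0.0, 1.799]
force: [0.3, 0.5, -2.9]
grip_width: 55.9
```

>>> {"op": "servo_tool", "data": {
  "steps": "-0.03 0.022 0 0 0 0 -1;-0.08 0.06 0 0 0 0 -1;-0.136 0.102 0 0 0 0 -1;-0.192 0.144 0 0 0 0 -1;-0.248 0.186 0 0 0 0 -1"
}}

```text
clock: 27.55
ee_pos: [554.1, 23.8, 165.5]
ee_rot: [-3.14, -0.0, 1.799]
force: [0.5, -0.2, -3.4]
grip_width: 55.6
```

>>> {"op": "servo_tool", "data": {
  "steps": "-0.056 0.042 0 0 0 0 -1;-0.112 0.084 0 0 0 0 -1;-0.168 0.126 0 0 0 0 -1;-0.224 0.168 0 0 0 0 -1;-0.28 0.21 0 0 0 0 -1"
}}

```text
clock: 28.05
ee_pos: [634.3, -43.9, 165.1]
ee_rot: [-3.139, -0.001, 1.799]
force: [-0.3, 0.2, -3.8]
grip_width: 56.1
```

>>> {"op": "servo_tool", "data": {
  "steps": "-0.056 0.042 0 0 0 0 -1;-0.112 0.084 0 0 0 0 -1;-0.16 0.12 0 0 0 0 -1;-0.195 0.146 0 0 0 0 -1;-0.216 0.161 0 0 0 0 -1"
}}

```text
clock: 28.55
ee_pos: [695.9, -96.1, 164.8]
ee_rot: [-3.139, -0.001, 1.798]
force: [-0.6, -0.4, -3.2]
grip_width: 55.7
```

>>> {"op": "servo_tool", "data": {
  "steps": "0 0 0.03 0 0 0 -1;0 0 0.08 0 0 0 -1;0 0 0.13 0 0 0 -1;0 0 0.15 0 0 0 -1;0 0 0.15 0 0 0 -1"
}}

```text
clock: 29.05
ee_pos: [694.7, -94.4, 120.3]
ee_rot: [-3.139, -0.001, 1.799]
force: [0.1, 0.5, -3.2]
grip_width: 55.9
```

>>> {"op": "servo_tool", "data": {
  "steps": "0 0 0 0 0 0 -1;0 0 0 0 0 0 -1;0 0 0 0 0 0 -1;0 0 0 0 0 0 -1;0 0 0 0 0 0 -1"
}}

```text
clock: 29.55
ee_pos: [695.6, -94.8, 122.2]
ee_rot: [3.141, 0.0, 1.799]
force: [-0.0, 0.4, -3.0]
grip_width: 55.8
```

```bash
python3 t.py 6; python3 d.py; python3 - <<'E'
from h import *
s=status.sense(); im=get_image("scene"); cv2.imwrite("pics/fin_scene.png",cv2.resize(im["pixels"][80:320,160:520],None,fx=2.2,fy=2.2))
W=cloud(im); z=W[...,2]; x,y=W[...,0],W[...,1]
for nm,m in (("held-ish",(abs(x-695)<90)&(abs(y+95)<75)&(z>85)&(z<172)),):
    P=W[m]; print(nm,len(P),np.round(np.percentile(P,[2,50,98],axis=0)))
m=(z>48)&(z<66)&(x<600)&(y<240)&(y>-100)
n,l,st,_=cv2.connectedComponentsWithStats(m.astype(np.uint8),connectivity=4)
for i in range(1,n):
    if st[i,4]>200: print("scene tin",np.round(np.median(W[l==i],0)))
print("clock",status.sense()["clock"])
E
```

```text
29.85 pos [695.6 -94.8 122.1] F [-0.02 -0.02 -3.67] T [-0.0444 -0.1053  0.0051] sd [0.0144 0.0075 0.0072] Tax -0.0670 Tay -0.0927 w 56.1
29.85 [695.6 -94.8 122. ] [-3.1416 -0.      1.7991]
wrist [511.1 -40.4] [ 57.8 101.2] 12.39 a,b [ 488.9 -154.4] z 56.8 tilt [-0.052 -0.013]
top [467.4 662.3] [264.9  20.4] 2.24 a,b [604.5 540.2] z 56.4 tilt [-0.003  1.134]
top [454.3 210.4] [ 56.5 101.8] 12.5 a,b [490.  102.8] z 58.9 tilt [-0.002  0.001]
held-ish 672 [[ 659. -128.  113.]
 [ 706.  -67.  154.]
 [ 738.  -42.  168.]]
scene tin [517. -35.  57.]
scene tin [460. 202.  57.]
clock 30.0
```

View pics/fin_scene.png

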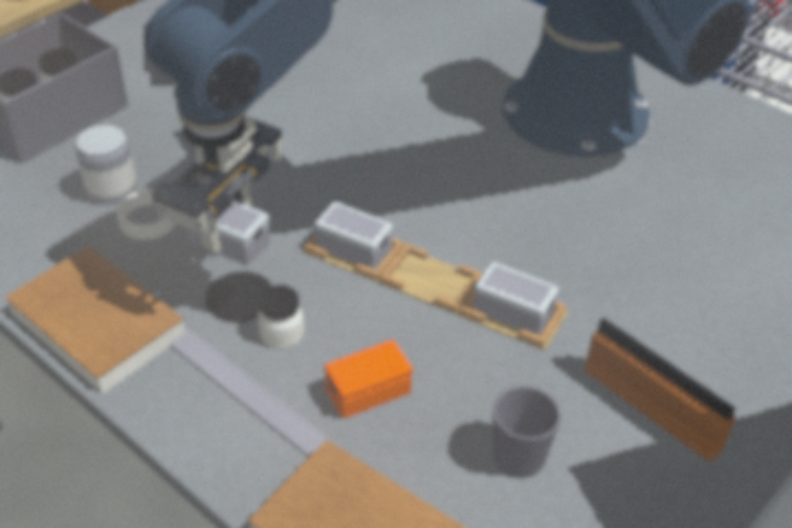

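The scene view shows the middle tin held level at about (240,235), over the mat at (238,295). The two quiet tins sit flat in the outer pockets at (355,232) and (517,293), and the jar and other bystanders are in place.

```bash
python3 -c "
from rig import arm; print(arm.sign_off())"
```

```text
the job is handed in; nothing more can be done
None
```

I shook all three tins, left to right, and found that the middle one rattles. I handed the job in with that tin held over the mat and the two quiet tins back in their pockets.

**Which tin rattles:** after strokes ending left and then right, the wrist moment changed by 0.09 N·m for the middle tin. It changed by only 0.003 for the left tin and 0.005 for the right, with noise around 0.01.

**Last checks (about 30 s on the clock, limit 72 s):**
- **Held tin:** the fingertips are at (695.6, −94.8, 122) mm, against a mat centre measured at (694.6, −94.0). The underside is about 109 mm up. The jaws are at 56 mm on the tin, the tool is vertical, and the tin looks level in the picture.
- **Quiet tins:** the left and right tins sit flat, within about 1 mm of where they started.
- **Bystanders:** everything the last picture shows looks where it was. The hinge clamp was outside that picture, but the arm never came near it after the start.

**Disagreements:**
- The top and wrist cameras differ by about 2 mm in tin position, which is within calibration.
- In a short reading of the moment over the mat (−0.067 N·m), it lay midway between the middle tin's two shake values. The ball has probably rolled back towards the centre; I did not shake the tin again.
- At the end the wrist camera showed a 0.05 slope for the right tin, seen from off to the side. An earlier wrist view and the top camera showed it flat.

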